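# Scrub the steel cup and rest the brush on the draining rack

## Robot

A 7-joint arm with a two-finger parallel gripper is mounted at the origin on the work surface. World frame = base frame: x ahead of the robot, y to its left, z up, the work surface at z = 0. Lengths are in m, angles in rad, forces in N, time in s.
With the tool pointing down it reaches from about 0.4 to 0.9 m from the base axis. Payload 5.5 kg.
Tool frame: the origin (TCP) lies midway between the tips of the shut fingers; the grasp point (between the pads) lies 19 mm behind it (manip.grasp_offset is the distance from the TCP to the grasp point, in m); z points along the fingers, y is the direction in which the jaws open and shut (so a half turn about z gives the same grasp; the last joint's range is limited). The gripper opens to 92 mm and grips with 3 to 60 N. Pads are 19 mm wide; open, the fingers measure 130 mm over their backs; the gripper's body (75 mm by 190 mm) begins 47 mm behind the grasp point.
Start: joints at [1.465, 0.501, -0.427, 1.55, 0.221, 1.138, -0.21], TCP at [0.234, -0.606, 0.227] pointing down, gripper open.
Joint ranges: [-2.88, 2.88], [-0.31, 2.03], [-1.54, 1.56], [0.2, 2.42], [-1.41, 4.55], [0.19, 2.02], [-2.57, 2.57]. Speed limits (rad/s): [2.57, 2.57, 3.14, 3.14, 3.14, 3.14, 3.14].

## Interface

Orientations are given as a unit quaternion [w, x, y, z].
In Python, from plant import manip gives the robot as it stands. The module is installed in compiled form; this text tells all that it offers.
- The arm moves only by the tool carry_out, never from a script. Its argument "increments" is a list of rows, each an object with "dp": the shift along the tool's x, y, z in units of 30 mm (1.0 is 30 mm), a list of three; "yaw": the turn about the tool's z in units of 6 degrees (1.0 is 6 degrees). A call has 1 to 10 rows; each row is the pose to reach, as a shift and turn from the pose commanded when the call began, along the tool's axes at that moment; what a row does not reach only later rows make up. A row lasts 1/12 s, in which the tool goes at most 41.7 mm and 7.16 degrees, less where a joint would pass 70% of its speed; a pose out of reach is approached as far as the arm can. A call with a gripper value outside its range is refused whole. "fingers" is the finger opening in mm, from 0 to 91.8, set as the call begins (left out, the last holds). The fingers move at their own pace and stop on an object; "newtons" is the grip in N (left out, the last holds). Time passes only in rows, so rows that repeat a pose let the fingers close. It gives the time, the measured TCP pose, the force and the opening at its end, in the units of the state.
- manip.get_state(): the state, without advancing time (a new reading comes with each control period).
- manip.get_image(name): name is "scene" or "top" or "wrist"; returns (picture, depth): 420x560x3 uint8, red, green, blue; 420x560 float32, m along the optical axis (not along the pixel's ray), 0 where there is no reading.
- manip.get_calibration(name): a dict with "fx", "fy", "cx", "cy" (pixels), "eye" and "attitude" of the camera in the world. Camera axes: x right, y up, looking along -z (the intrinsics and any distortion apply to the point x, -y, -z); pixel columns grow to the right and rows downward; lengths in m; the calibration is good to about 2 mm. A picture is of the moment at which its call begins: read the wrist's pose just before it. get_calibration takes no time and is no camera call; for the wrist camera it gives the pose at the moment of the call.
- manip.sign_off(): hands the job in, once; it reports no verdict.
The state is a dict: "time_s": time; "joints": joint angles; "qvel": joint speeds; "effort": joint torques, N m; "eef_pos": TCP position; "tool_rot": TCP orientation; "force": force on the tool from outside, world axes, zero at the start; "wrist_torque": the same for the moment, N m; "width": opening from 0.0 (shut) to 1.0 (fully open).
Only numpy, scipy, OpenCV 4.12 (cv2) and the standard library are available. Lean on these libraries where they do the work, as an engineer would, in place of code of your own. Each camera call takes 0.05 s, during which the arm holds its last target. There are 200 camera calls.

## Task

The T-handled brush stands soaking in the steel cup. Scrub the cup with two full strokes, each time drawing the brush up until its foot is well past half the cup's height but still inside, then pushing it right back down to the bottom. Then lift it out and lower it onto the draining rack, letting go only once its cross handle rests on both rails, square across them and well centred, with the head hanging between them and clear of the scraper already there; leave the cup standing where it is, and the scraper and the shaker alone.

Things in the scene. Friction and masses are not known exactly. Their poses are not given: they have to be found in the camera images.
- brush: T-shaped cleaning brush, 158 mm tall, 150 g, starting upright on its flat foot in the cup. Head at the bottom: pale ribbed cylinder 43 mm in diameter, 50 mm long; steel stem 10 mm in diameter; on top a white cross handle, a square bar 18 x 18 mm, 110 mm long. Origin at the centre of the underside of the head; z up along the stem, y along the cross handle.
- brush_bar (a point): Centre of the brush's cross handle, 149 mm above the brush's origin (bar underside at 140 mm, top at 158 mm); same axes as the brush.
- cup: Open round steel cup, 110 mm tall, 84 mm across the rim and 76 mm across the foot, wall 4 mm, floor 6 mm thick, 350 g, loose on the counter. Origin at the centre of its underside, z up. It stands left or right of the middle, the draining rack on the other side.
- rack: Fixed steel wire draining rack on a 320 x 120 x 4 mm base plate. Two level round rails 8 mm thick run along its x axis at y = -34 and +34 mm (60 mm clear between), tops 155 mm above the counter, from x = -140 to +140 mm, with legs at both ends that rise 19 mm above the rails as stops. Origin at the centre of the underside of the base plate, z up.
- scraper: Bystander: scraper with a cross handle like the brush's (18 x 18 x 110 mm) but a flat steel blade 48 x 60 mm, hanging loose across the rails within 75 mm of the rack's middle, 150 g. Origin 149 mm below the centre of its cross handle (15 mm above the counter as it hangs); z up, y along the cross handle.
- shaker: Bystander: closed round metal shaker, 56 mm across, 120 mm tall, standing loose between the cup and the rack. Origin at the centre of its underside.
Mind the look-alikes: they are no part of the job. What is meant by the brush is not pink or yellow, and is the larger of those in its own colour.

How it is judged:
By the outcome, as a careful person would: the job done as asked, in the order asked, and still so for the second after the job is handed in, with the robot touching nothing.
It also fails if it takes over 61 s, if anything falls off the work surface, if the arm or the gripper's body presses on something with over 40 N, if the wrist force passes 120 N, or if a joint passes its speed limit or range.

## Working session

There is one attempt and no reset: what is moved stays moved. The work goes in short steps, Python scripts to look and compute and a tool call to move; the robot and the scene stay as the last step left them, time stands still between calls to the robot, and variables do not carry over. Pictures are saved under pics/ and viewed, about 8 in all and at most 12, crops included, and the job is handed in when it is done.

Besides the shell and the picture viewer there is one more tool, called after "Emit:" by a JSON object that holds its "method" and its "body", one argument or row to a line. carry_out: Moves the arm, as the interface text tells. Its arguments: {"type":"object","properties":{"increments":{"type":"array","items":{"type":"object","properties":{"dp":{"type":"array","items":{"type":"number"}},"yaw":{"type":"number"}}}},"fingers":{"type":"number"},"newtons":{"type":"number"}},"required":["increments"]}

```bash
mkdir -p pics; cat > h.py <<'E'
import numpy as np, cv2
from plant import manip
from scipy.spatial.transform import Rotation as R
def rot(q): return R.from_quat([q[1],q[2],q[3],q[0]])
def grab(n):
    c=manip.get_calibration(n); im,d=manip.get_image(n); return im,d,c
def pts(d,c):
    v,u=np.mgrid[0:d.shape[0],0:d.shape[1]]
    P=np.stack([(u-c['cx'])/c['fx']*d,-(v-c['cy'])/c['fy']*d,-d],-1)
    return (P.reshape(-1,3)@rot(c['attitude']).as_matrix().T+np.array(c['eye'])).reshape(d.shape+(3,))
E
python3 - <<'E'
from h import *
for n in ("scene","top"):
    im,d,c=grab(n); cv2.imwrite(f"pics/{n}.png",im[...,::-1]); np.savez(f"{n}.npz",im=im,d=d,P=pts(d,c)); print(n,c)
print(manip.get_state())
E
```

```text
scene {'fx': 390.7372385209713, 'fy': 390.7372385209713, 'cx': 279.09681137262527, 'cy': 213.32860636959336, 'eye': array([0.9556577 , 0.09119242, 0.63174417]), 'attitude': array([0.57805171, 0.21228894, 0.27666545, 0.73773021])}
top {'fx': 391.337926887568, 'fy': 391.337926887568, 'cx': 283.461457155816, 'cy': 209.21498817668007, 'eye': array([ 0.32666537, -0.02972007,  0.90310489]), 'attitude': array([-0.65542142, -0.08006621,  0.08815133,  0.745816  ])}
{'time_s': 0.1, 'joints': array([ 1.46520277,  0.50174021, -0.4267872 ,  1.55133458,  0.22082488,
        1.13827246, -0.21030229]), 'qvel': array([-9.44832878e-04, -3.60834677e-03, -4.48021583e-05, -3.01156005e-03,
       -1.05873251e-03,  5.89674803e-04, -3.20296098e-04]), 'effort': array([-1.12696967e-02, -5.67883086e+01, -5.83871752e+00, -2.79917175e+01,
       -6.90004346e-02,  2.40397960e-02,  3.53900077e-05]), 'eef_pos': array([ 0.23404331, -0.60574433,  0.22579349]), 'tool_rot': array([-8.38479612e-04,  9.83043330e-01,  1.83371448e-01, -1.39606713e-04]), 'force': array([0.1471586 , 0.17158912, 0.01403028]), 'wrist_torque': array([-1.81695116e-02,  7.68852213e-05,  2.74159568e-02]), 'width': 0.9988373101679161}
```

View pics/scene.png

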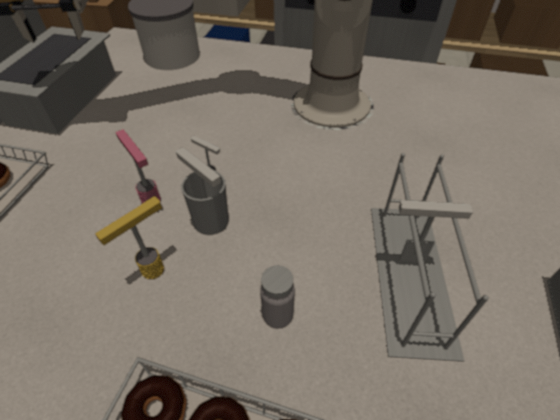

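View pics/top.png

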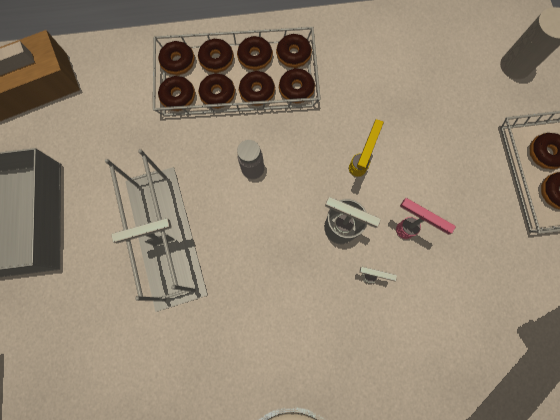

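The scene view shows the brush in the cup (bar near 198,167), with a smaller white copy behind it and pink and yellow copies nearby. It also shows the shaker (278,297) and the rack with the scraper's bar (435,210). In the top view they are: brush bar (352,212), cup (346,222), shaker (250,157), scraper bar (142,231).

```bash
python3 - <<'E'
from h import *
z=np.load("top.npz"); im,P,d=z['im'],z['P'],z['d']
c=manip.get_calibration("top")
def ray(uv,h):
    uv=np.atleast_2d(uv).astype(float)
    D=np.stack([(uv[:,0]-c['cx'])/c['fx'],-(uv[:,1]-c['cy'])/c['fy'],-np.ones(len(uv))],-1)@rot(c['attitude']).as_matrix().T
    e=np.array(c['eye']); return (e+D*((h-e[2])/D[:,2])[:,None])[:,:2]
def roi(u0,u1,v0,v1,h0,h1,name,h=None,white=False):
    m=np.zeros(d.shape,bool); m[v0:v1,u0:u1]=1
    m&=(d>0)&(P[...,2]>h0)&(P[...,2]<h1)
    if white: m&=im.min(-1)>150
    v,u=np.nonzero(m); Z=P[m][:,2]
    XY=ray(np.c_[u,v],np.median(Z) if h is None else h).astype(np.float32)
    (cx,cy),(w,l),a=cv2.minAreaRect(XY)
    b=cv2.boxPoints(((cx,cy),(w,l),a)); e=max((b[1]-b[0],b[2]-b[1]),key=np.linalg.norm)
    print(name,len(Z),'z',np.percentile(Z,[5,50,95]).round(4),'c',round(cx,4),round(cy,4),'size',round(w,4),round(l,4),'long-axis deg',round(np.degrees(np.arctan2(e[1],e[0]))%180,1)); return XY
roi(318,388,190,235,.15,.2,'bar',.164)
XY=roi(315,380,190,255,.09,.125,'cup rim',.11); print(cv2.minEnclosingCircle(XY))
XY=roi(230,270,135,185,.105,.14,'shaker',.12); print(cv2.minEnclosingCircle(XY))
roi(105,178,215,246,.16,.2,'scraper',.173)
roi(355,400,262,286,.05,.2,'small')
roi(395,460,195,240,.1,.2,'pink')
roi(350,390,115,170,.1,.2,'yellow')
roi(100,215,145,312,.002,.02,'base',.004)
roi(100,215,145,312,.13,.18,'rails',.155)
# legs tops
print('legtops',ray([[109,161],[142,153],[138,298],[192,290]],.174))
E
```

```text
bar 592 z [0.1541 0.1632 0.1655] c 0.4824 -0.1818 size 0.1092 0.0213 long-axis deg 58.5
cup rim 330 z [0.0926 0.108  0.1118] c 0.4804 -0.1799 size 0.0796 0.0847 long-axis deg 125.3
((0.48130637407302856, -0.17941570281982422), 0.04320713132619858)
shaker 436 z [0.1119 0.1195 0.1216] c 0.6521 0.0067 size 0.0532 0.0482 long-axis deg 7.3
((0.6519409418106079, 0.0072917151264846325), 0.026789959520101547)
scraper 627 z [0.1637 0.1721 0.1744] c 0.4968 0.2241 size 0.021 0.1119 long-axis deg 98.9
small 247 z [0.0981 0.1053 0.1077] c 0.3619 -0.2227 size 0.0748 0.0144 long-axis deg 69.0
pink 679 z [0.1422 0.1568 0.1593] c 0.4533 -0.3233 size 0.1115 0.0332 long-axis deg 50.8
yellow 477 z [0.1503 0.1573 0.1595] c 0.6205 -0.2428 size 0.0184 0.1151 long-axis deg 149.8
base 5647 z [0.0022 0.0037 0.0064] c 0.549 0.2501 size 0.2788 0.4073 long-axis deg 175.0
rails 1887 z [0.1503 0.1552 0.1737] c 0.518 0.2332 size 0.298 0.115 long-axis deg 10.1
legtops [[0.64501179 0.28040668]
 [0.65347591 0.21477808]
 [0.37221812 0.23414807]
 [0.37386285 0.135562  ]]
```

```bash
python3 - <<'E'
from h import *
for n,(u0,u1,v0,v1) in {"top":(100,215,140,312),"scene":(365,495,145,360)}.items():
    z=np.load(n+".npz"); d,P=z['d'],z['P']
    m=np.zeros(d.shape,bool); m[v0:v1,u0:u1]=1; m&=(d>0)
    Q=P[m]
    r=Q[(Q[:,2]>.148)&(Q[:,2]<.16)]
    # rough axis
    best=None
    for a in np.radians(np.arange(0,20,.25)):
        t=-r[:,0]*np.sin(a)+r[:,1]*np.cos(a)
        hh,e=np.histogram(t,np.arange(t.min(),t.max(),.002)); s=(hh**2).sum()
        if best is None or s>best[0]: best=(s,a,hh,e)
    s,a,hh,e=best
    print(n,len(r),'angle',np.degrees(a)); t=-r[:,0]*np.sin(a)+r[:,1]*np.cos(a); x=r[:,0]*np.cos(a)+r[:,1]*np.sin(a)
    print([(round(q,3),int(k)) for q,k in zip(e,hh) if k>10])
    pk=e[hh.argmax()]+.001
    for c0 in (pk-.068,pk,pk+.068):
        k=abs(t-c0)<.006
        if k.sum()>40: print('rail t',t[k].mean().round(4),'slope deg',np.degrees(np.polyfit(x[k],t[k],1)[0]).round(2),'x range',np.percentile(x[k],[0.5,99.5]).round(4),k.sum())
    L=Q[(Q[:,2]>.162)&(Q[:,2]<.18)]; lx=L[:,0]*np.cos(a)+L[:,1]*np.sin(a); lt=-L[:,0]*np.sin(a)+L[:,1]*np.cos(a)
    cl=[(round(i,3),round(j,3)) for i,j in zip(lx,lt)]
    for lo,hi in ((.3,.46),(.46,.62),(.62,.8)):
        k=(lx>lo)&(lx<hi)
        if k.sum(): print('high',lo,k.sum(),'x',np.percentile(lx[k],[2,50,98]).round(4),'t',np.percentile(lt[k],[2,98]).round(4))
    b=Q[(Q[:,2]>.001)&(Q[:,2]<.02)]; g=z['im'][m][(Q[:,2]>.001)&(Q[:,2]<.02)]
E
```

```text
top 1116 angle 10.25
[(np.float64(0.095), 162), (np.float64(0.097), 138), (np.float64(0.099), 124), (np.float64(0.101), 92), (np.float64(0.161), 15), (np.float64(0.163), 186), (np.float64(0.165), 147), (np.float64(0.167), 120), (np.float64(0.169), 84)]
rail t 0.0982 slope deg -0.02 x range [0.4054 0.6865] 486
rail t 0.166 slope deg -0.03 x range [0.4063 0.6869] 525
high 0.3 45 x [0.405  0.4081 0.4123] t [0.0956 0.1699]
high 0.46 612 x [0.521  0.5293 0.5394] t [0.0798 0.1863]
high 0.62 41 x [0.6845 0.6865 0.6915] t [0.095  0.1691]
scene 1539 angle 10.0
[(np.float64(0.098), 33), (np.float64(0.1), 259), (np.float64(0.102), 188), (np.float64(0.104), 143), (np.float64(0.106), 82), (np.float64(0.166), 56), (np.float64(0.168), 303), (np.float64(0.17), 196), (np.float64(0.172), 142), (np.float64(0.174), 62)]
rail t 0.1031 slope deg 0.08 x range [0.4097 0.6922] 682
rail t 0.1708 slope deg 0.09 x range [0.4096 0.6917] 746
high 0.3 67 x [0.4069 0.4109 0.4132] t [0.1002 0.1744]
high 0.46 927 x [0.5226 0.5361 0.5407] t [0.0846 0.1908]
high 0.62 111 x [0.6853 0.69   0.6925] t [0.1005 0.1745]
```

```bash
cat >> h.py <<'E'
def go(x,y,z,ang):
    s=manip.get_state(); r=rot(s['tool_rot']); p=np.array(s['eef_pos'])
    X=r.as_matrix()[:,0]; a=np.degrees(np.arctan2(X[1],X[0]))
    dp=r.inv().apply(np.array([x,y,z])-p)/.03
    print('t',round(s['time_s'],2),'p',p.round(4),'ang',a.round(2),'w',round(s['width']*91.8,1),'F',s['force'].round(2),'q',s['joints'].round(2)); print('dp',dp.round(3),'yaw',round(-((ang-a+180)%360-180)/6,3))
E
python3 -c "
from h import *
go(.482,-.182,.25,58.5)"
```

```text
t 0.1 p [ 0.234  -0.6057  0.2258] ang 21.13 w 91.7 F [0.15 0.17 0.01] q [ 1.47  0.5  -0.43  1.55  0.22  1.14 -0.21]
dp [ 12.802 -10.196  -0.789] yaw -6.228
```

Emit:
{"method": "carry_out", "body": {
  "increments": [
    {"dp": [0.5,-0.4,-0.2],"yaw": -0.3},
    {"dp": [1.3,-1.0,-0.4],"yaw": -0.7},
    {"dp": [2.1,-1.7,-0.6],"yaw": -1.1},
    {"dp": [2.9,-2.3,-0.8],"yaw": -1.5},
    {"dp": [3.7,-3.0,-0.8],"yaw": -1.9},
    {"dp": [4.5,-3.6,-0.8],"yaw": -2.3},
    {"dp": [5.3,-4.2,-0.8],"yaw": -2.7},
    {"dp": [6.1,-4.9,-0.8],"yaw": -3.1},
    {"dp": [6.7,-5.3,-0.8],"yaw": -3.4},
    {"dp": [7.0,-5.6,-0.8],"yaw": -3.6}
  ],
  "fingers": 55,
  "newtons": 30
}}

```text
time_s: 0.93
eef_pos: [0.3717, -0.3711, 0.2508]
tool_rot: [-0.0, 0.93, 0.367, 0.0]
force: [0.1, 0.3, 0.3]
width: 0.601
```

```bash
python3 -c "
from h import *
go(.482,-.182,.25,58.5)"
```

```text
t 0.93 p [ 0.3717 -0.3711  0.2508] ang 43.04 w 55.1 F [0.11 0.31 0.31] q [ 1.27  0.28 -0.63  1.83  0.18  1.09 -0.25]
dp [ 6.99  -2.097  0.033] yaw -2.576
```

Emit:
{"method": "carry_out", "body": {
  "increments": [
    {"dp": [0.6,-0.2,0],"yaw": -0.2},
    {"dp": [1.5,-0.4,0],"yaw": -0.5},
    {"dp": [2.4,-0.7,0],"yaw": -0.9},
    {"dp": [3.3,-1.0,0],"yaw": -1.2},
    {"dp": [4.2,-1.3,0],"yaw": -1.6},
    {"dp": [5.1,-1.5,0],"yaw": -1.9},
    {"dp": [6.0,-1.8,0],"yaw": -2.2},
    {"dp": [6.6,-2.0,0],"yaw": -2.5},
    {"dp": [7.0,-2.1,0.03],"yaw": -2.58},
    {"dp": [7.0,-2.1,0.03],"yaw": -2.58}
  ]
}}

```text
time_s: 1.77
eef_pos: [0.4825, -0.1829, 0.2498]
tool_rot: [-0.0, 0.873, 0.488, 0.001]
force: [0.1, 0.3, 0.4]
width: 0.6
```

```bash
python3 - <<'E'
from h import *
go(.482,-.182,.136,58.5)
im,d,c=grab("wrist"); P=pts(d,c); cv2.imwrite("pics/w1.png",im[...,::-1]); np.savez("w1.npz",im=im,d=d,P=P)
m=(d>0)&(P[...,2]>.158)&(P[...,2]<.17)&(im.min(-1)>100)
n,l,st,_=cv2.connectedComponentsWithStats(m.astype(np.uint8))
for k in range(1,n):
    if st[k,4]<300: continue
    Q=P[l==k]; print(st[k],cv2.minAreaRect(Q[:,:2].astype(np.float32)),np.median(Q[:,2]))
m=(d>0)&(P[...,2]>.104)&(P[...,2]<.114)&(np.hypot(P[...,0]-.481,P[...,1]+.18)<.06)
print('rim',m.sum(),cv2.minEnclosingCircle(P[m][:,:2].astype(np.float32)))
E
```

```text
t 1.77 p [ 0.4825 -0.1829  0.2498] ang 58.39 w 55.1 F [0.14 0.31 0.39] q [ 0.98  0.29 -0.78  1.85  0.23  1.09 -0.45]
dp [ 0.011 -0.028  3.793] yaw -0.019
[ 263  126   28   67 1699] ((0.5026577711105347, -0.15347075462341309), (0.04327743500471115, 0.017765771597623825), 58.76333236694336) 0.16338143527944415
rim 1379 ((0.48417532444000244, -0.17925892770290375), 0.04188834875822067)
```

View pics/w1.png

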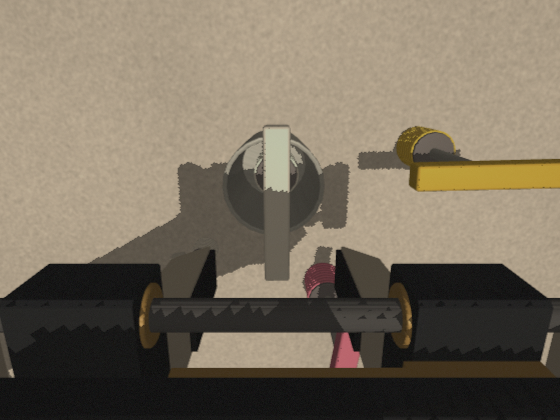

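The bar (276,125–280) lies across the cup, between the fingers and parallel to the tool's x axis. The wrist and top views agree to about 2–3 mm, so I'll descend.

Emit:
{"method": "carry_out", "body": {
  "increments": [
    {"dp": [0.02,0.01,0.5],"yaw": 0},
    {"dp": [0.04,0.02,1.2]},
    {"dp": [0.05,0.02,1.9]},
    {"dp": [0.05,0.02,2.6]},
    {"dp": [0.05,0.02,3.2]},
    {"dp": [0.05,0.02,3.6]},
    {"dp": [0.05,0.02,3.78]},
    {"dp": [0.05,0.02,3.78]},
    {"dp": [0.05,0.02,3.78]}
  ]
}}

```text
validation failed for argument at $.in...
```

Emit:
{"method": "carry_out", "body": {
  "increments": [
    {"dp": [0,0,0]},
    {"dp": [0,0,0]},
    {"dp": [0,0,0]},
    {"dp": [0,0,0]},
    {"dp": [0,0,0]},
    {"dp": [0,0,0]},
    {"dp": [0,0,0]},
    {"dp": [0,0,0]},
    {"dp": [0,0,0]},
    {"dp": [0,0,0]}
  ],
  "fingers": 0,
  "newtons": 35
}}

```text
validation failed for argument at $.in...
```

```bash
python3 - <<'E'
from h import *
go(.484,-.182,.136,58.5); print(manip.get_state()['wrist_torque'])
E
```

```text
t 1.82 p [ 0.4814 -0.1848  0.2496] ang 58.25 w 54.8 F [-1.24 -1.   -0.01] q [ 0.98  0.29 -0.78  1.85  0.23  1.1  -0.44]
dp [0.126 0.024 3.787] yaw -0.042
[-0.04606429 -0.02931022 -0.01920472]
```

Emit:
{"method": "carry_out", "body": {
  "increments": [
    {"dp": [0.02,0.02,0.5],"yaw": 0},
    {"dp": [0.04,0.02,1.2],"yaw": 0},
    {"dp": [0.05,0.02,1.8],"yaw": 0},
    {"dp": [0.05,0.02,2.3],"yaw": 0},
    {"dp": [0.05,0.02,2.5],"yaw": 0},
    {"dp": [0.05,0.02,2.5],"yaw": 0},
    {"dp": [0.05,0.02,2.5],"yaw": 0},
    {"dp": [0.05,0.02,2.5],"yaw": 0}
  ]
}}

```text
time_s: 2.48
eef_pos: [0.4829, -0.185, 0.1757]
tool_rot: [0.001, 0.874, 0.486, 0.0]
force: [0.4, -0.4, 0.5]
width: 0.598
```

```bash
python3 - <<'E'
from h import *
go(.484,-.182,.136,58.5)
E
```

```text
t 2.48 p [ 0.4829 -0.185   0.1757] ang 58.14 w 54.9 F [ 0.42 -0.36  0.45] q [ 0.93  0.38 -0.74  1.92  0.32  0.95 -0.52]
dp [ 0.105 -0.026  1.324] yaw -0.06
```

Emit:
{"method": "carry_out", "body": {
  "increments": [
    {"dp": [0.1,-0.02,0.4],"yaw": -0.06},
    {"dp": [0.1,-0.02,0.8],"yaw": -0.06},
    {"dp": [0.1,-0.02,1.15],"yaw": -0.06},
    {"dp": [0.1,-0.02,1.3],"yaw": -0.06},
    {"dp": [0.1,-0.02,1.3],"yaw": -0.06},
    {"dp": [0.1,-0.02,1.3],"yaw": -0.06}
  ]
}}

```text
time_s: 2.98
eef_pos: [0.4832, -0.1809, 0.1352]
tool_rot: [-0.001, 0.872, 0.489, -0.0]
force: [0.5, -0.0, 0.9]
width: 0.594
```

Emit:
{"method": "carry_out", "body": {
  "increments": [
    {"dp": [0,0,0],"yaw": 0},
    {"dp": [0,0,0],"yaw": 0},
    {"dp": [0,0,0],"yaw": 0},
    {"dp": [0,0,0],"yaw": 0},
    {"dp": [0,0,0],"yaw": 0},
    {"dp": [0,0,0],"yaw": 0},
    {"dp": [0,0,0],"yaw": 0},
    {"dp": [0,0,0],"yaw": 0}
  ],
  "fingers": 0,
  "newtons": 35
}}

```text
time_s: 3.65
eef_pos: [0.4838, -0.1814, 0.136]
tool_rot: [0.0, 0.872, 0.489, 0.0]
force: [0.2, 0.1, 0.1]
width: 0.197
```

```bash
python3 - <<'E'
from h import *
go(.484,-.182,.136,58.5); print(manip.get_state()['wrist_torque'])
E
```

```text
t 3.65 p [ 0.4838 -0.1814  0.136 ] ang 58.57 w 18.1 F [0.19 0.05 0.08] q [ 0.89  0.44 -0.71  1.96  0.37  0.88 -0.57]
dp [-0.012  0.016 -0.   ] yaw 0.011
[-0.10341033 -0.11399832 -0.00399665]
```

Emit:
{"method": "carry_out", "body": {
  "increments": [
    {"dp": [0,0,-0.2],"yaw": 0},
    {"dp": [0,0,-0.6],"yaw": 0},
    {"dp": [0,0,-1.1],"yaw": 0},
    {"dp": [0,0,-1.6],"yaw": 0},
    {"dp": [0,0,-2.1],"yaw": 0},
    {"dp": [0,0,-2.45],"yaw": 0},
    {"dp": [0,0,-2.6],"yaw": 0},
    {"dp": [0,0,-2.6],"yaw": 0},
    {"dp": [0,0,-2.6],"yaw": 0},
    {"dp": [0,0,-2.6],"yaw": 0}
  ]
}}

```text
time_s: 4.48
eef_pos: [0.4829, -0.1812, 0.2131]
tool_rot: [-0.001, 0.872, 0.489, -0.0]
force: [-0.4, 0.8, -1.8]
width: 0.195
```

```bash
python3 - <<'E'
from h import *
go(.4838,-.1814,.136,58.57); print(manip.get_state()['wrist_torque'])
im,d,c=grab("scene"); np.savez("s2.npz",im=im,d=d,P=pts(d,c)); cv2.imwrite("pics/s2.png",cv2.resize(im[90:290,90:330,::-1],None,fx=2.5,fy=2.5))
E
```

```text
t 4.48 p [ 0.4829 -0.1812  0.2131] ang 58.56 w 17.9 F [-0.39  0.83 -1.78] q [ 0.95  0.33 -0.77  1.89  0.27  1.03 -0.48]
dp [0.011 0.033 2.57 ] yaw -0.001
[-0.00145667 -0.05760985  0.04005536]
```

View pics/s2.png

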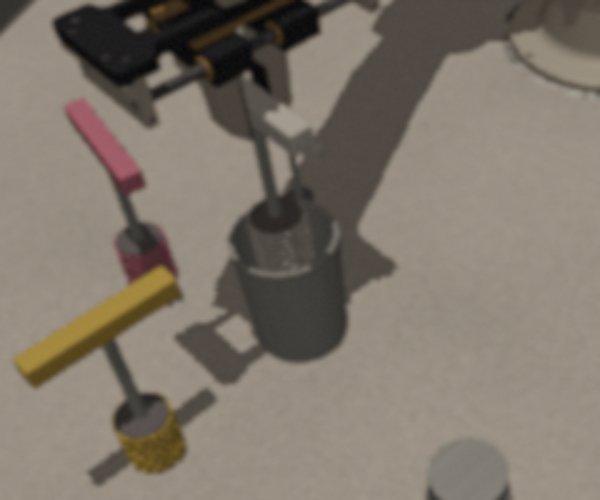

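The brush is raised with its head partly out of the cup (head top around 275,215) and its foot still inside, at about 84 mm. The cup is still standing. Next, back to the bottom.

Emit:
{"method": "carry_out", "body": {
  "increments": [
    {"dp": [0,0,0.2],"yaw": 0},
    {"dp": [0,0,0.6],"yaw": 0},
    {"dp": [0,0,1.1],"yaw": 0},
    {"dp": [0,0,1.6],"yaw": 0},
    {"dp": [0,0,2.1],"yaw": 0},
    {"dp": [0,0,2.45],"yaw": 0},
    {"dp": [0,0,2.61],"yaw": 0},
    {"dp": [0,0,2.61],"yaw": 0},
    {"dp": [0,0,2.61],"yaw": 0},
    {"dp": [0,0,2.61],"yaw": 0}
  ]
}}

```text
time_s: 5.37
eef_pos: [0.4843, -0.181, 0.1356]
tool_rot: [0.0, 0.872, 0.489, 0.001]
force: [0.8, 0.4, 3.2]
width: 0.194
```

```bash
python3 - <<'E'
from h import *
go(.4838,-.1814,.136,58.57); print(manip.get_state()['wrist_torque'])
E
```

```text
t 5.37 p [ 0.4843 -0.181   0.1356] ang 58.6 w 17.9 F [0.8  0.45 3.23] q [ 0.89  0.44 -0.72  1.96  0.37  0.88 -0.57]
dp [-0.021 -0.007 -0.013] yaw 0.005
[ 0.18471668 -0.19025911  0.06871811]
```

Contact with the floor at 3.2 N. Starting the second stroke.

Emit:
{"method": "carry_out", "body": {
  "increments": [
    {"dp": [0,0,-0.2],"yaw": 0},
    {"dp": [0,0,-0.6],"yaw": 0},
    {"dp": [0,0,-1.1],"yaw": 0},
    {"dp": [0,0,-1.6],"yaw": 0},
    {"dp": [0,0,-2.1],"yaw": 0},
    {"dp": [0,0,-2.45],"yaw": 0},
    {"dp": [0,0,-2.6],"yaw": 0},
    {"dp": [0,0,-2.6],"yaw": 0},
    {"dp": [0,0,-2.6],"yaw": 0},
    {"dp": [0,0,-2.6],"yaw": 0}
  ]
}}

```text
time_s: 6.2
eef_pos: [0.4828, -0.1812, 0.2128]
tool_rot: [-0.001, 0.872, 0.489, -0.0]
force: [-0.2, 0.5, -1.8]
width: 0.195
```

Emit:
{"method": "carry_out", "body": {
  "increments": [
    {"dp": [0,0,0.2],"yaw": 0},
    {"dp": [0,0,0.6],"yaw": 0},
    {"dp": [0,0,1.1],"yaw": 0},
    {"dp": [0,0,1.6],"yaw": 0},
    {"dp": [0,0,2.1],"yaw": 0},
    {"dp": [0,0,2.45],"yaw": 0},
    {"dp": [0,0,2.61],"yaw": 0},
    {"dp": [0,0,2.61],"yaw": 0},
    {"dp": [0,0,2.61],"yaw": 0},
    {"dp": [0,0,2.61],"yaw": 0}
  ]
}}

```text
time_s: 7.03
eef_pos: [0.4834, -0.1808, 0.1354]
tool_rot: [-0.0, 0.872, 0.489, -0.0]
force: [-2.1, 1.3, 8.7]
width: 0.196
```

```bash
python3 - <<'E'
from h import *
go(.4838,-.1814,.34,58.57); print(manip.get_state()['wrist_torque'])
E
```

```text
t 7.03 p [ 0.4834 -0.1808  0.1354] ang 58.6 w 17.9 F [-2.07  1.28  8.69] q [ 0.89  0.44 -0.72  1.96  0.37  0.88 -0.57]
dp [-0.013  0.015 -6.82 ] yaw 0.005
[0.36283099 0.88041382 0.07401718]
```

Emit:
{"method": "carry_out", "body": {
  "increments": [
    {"dp": [0,0,-0.2],"yaw": 0},
    {"dp": [0,0,-0.8],"yaw": 0},
    {"dp": [0,0,-1.6],"yaw": 0},
    {"dp": [0,0,-2.5],"yaw": 0},
    {"dp": [0,0,-3.4],"yaw": 0},
    {"dp": [0,0,-4.4],"yaw": 0},
    {"dp": [0,0,-5.4],"yaw": 0},
    {"dp": [0,0,-6.2],"yaw": 0},
    {"dp": [0,0,-6.7],"yaw": 0},
    {"dp": [0,0,-6.8],"yaw": 0}
  ]
}}

```text
time_s: 7.87
eef_pos: [0.4851, -0.1815, 0.3421]
tool_rot: [0.002, 0.872, 0.489, 0.001]
force: [0.7, -0.5, -2.2]
width: 0.194
```

```bash
python3 - <<'E'
from h import *
go(.580,.2385,.34,100.2)
im,d,c=grab("scene"); P=pts(d,c)
m=(d>0)&(P[...,2]>.104)&(P[...,2]<.114)&(np.hypot(P[...,0]-.481,P[...,1]+.18)<.06)
print('rim',m.sum(),cv2.minEnclosingCircle(P[m][:,:2].astype(np.float32)))
cv2.imwrite("pics/s3.png",im[...,::-1])
E
```

```text
t 7.87 p [ 0.4851 -0.1815  0.3421] ang 58.58 w 17.8 F [ 0.72 -0.47 -2.21] q [ 1.02  0.2  -0.82  1.72  0.16  1.28 -0.38]
dp [13.596 -4.601  0.05 ] yaw -6.937
rim 397 ((0.4831027090549469, -0.17707842588424683), 0.04251156374812126)
```

View pics/s3.png

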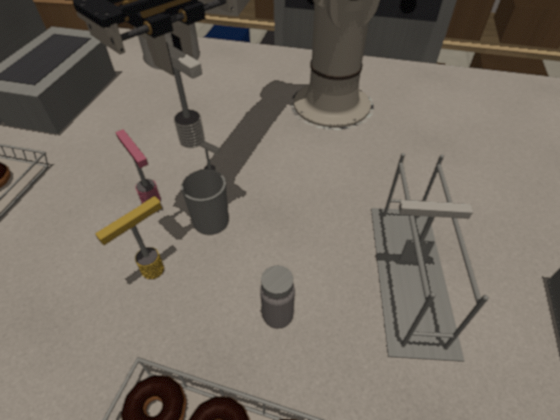

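The brush hangs free of the cup (head at 189,128), and the cup stands where it was (207,203). Carrying it to the rack, in two calls.

Emit:
{"method": "carry_out", "body": {
  "increments": [
    {"dp": [0.3,-0.1,0],"yaw": -0.2},
    {"dp": [0.9,-0.3,0],"yaw": -0.5},
    {"dp": [1.6,-0.5,0],"yaw": -0.9},
    {"dp": [2.4,-0.8,0],"yaw": -1.3},
    {"dp": [3.2,-1.1,0],"yaw": -1.7},
    {"dp": [4.0,-1.3,0],"yaw": -2.1},
    {"dp": [4.8,-1.6,0],"yaw": -2.5},
    {"dp": [5.6,-1.9,0],"yaw": -2.9},
    {"dp": [6.3,-2.1,0],"yaw": -3.3},
    {"dp": [6.8,-2.3,0],"yaw": -3.5}
  ]
}}

```text
time_s: 8.75
eef_pos: [0.5301, 0.0337, 0.3379]
tool_rot: [-0.001, 0.766, 0.643, -0.0]
force: [0.2, -0.2, -0.8]
width: 0.193
```

```bash
python3 - <<'E'
from h import *
go(.580,.2385,.34,100.2)
E
```

```text
t 8.75 p [0.5301 0.0337 0.3379] ang 80.06 w 17.7 F [ 0.22 -0.18 -0.81] q [ 0.7   0.28 -0.98  1.69  0.24  1.3  -0.5 ]
dp [ 7.011  0.461 -0.058] yaw -3.357
```

Emit:
{"method": "carry_out", "body": {
  "increments": [
    {"dp": [0.4,0.0,0],"yaw": -0.2},
    {"dp": [1.1,0.1,0],"yaw": -0.5},
    {"dp": [1.9,0.1,0],"yaw": -0.9},
    {"dp": [2.8,0.2,0],"yaw": -1.3},
    {"dp": [3.7,0.2,0],"yaw": -1.8},
    {"dp": [4.6,0.3,0],"yaw": -2.2},
    {"dp": [5.5,0.4,0],"yaw": -2.6},
    {"dp": [6.3,0.4,0],"yaw": -3.0},
    {"dp": [6.8,0.45,0],"yaw": -3.3},
    {"dp": [7.0,0.45,0],"yaw": -3.35}
  ]
}}

```text
time_s: 9.58
eef_pos: [0.5808, 0.2371, 0.3379]
tool_rot: [-0.002, 0.642, 0.766, -0.0]
force: [-0.1, 0.3, -1.2]
width: 0.195
```

Emit:
{"method": "carry_out", "body": {
  "increments": [
    {"dp": [0,0,0],"yaw": 0},
    {"dp": [0,0,0],"yaw": 0},
    {"dp": [0,0,0],"yaw": 0},
    {"dp": [0,0,0],"yaw": 0},
    {"dp": [0,0,0],"yaw": 0},
    {"dp": [0,0,0],"yaw": 0}
  ]
}}

```text
time_s: 10.08
eef_pos: [0.5826, 0.2317, 0.3394]
tool_rot: [0.0, 0.646, 0.764, -0.0]
force: [0.5, -0.6, -0.9]
width: 0.194
```

```bash
python3 - <<'E'
from h import *
go(.580,.2385,.34,100.2)
for n in ("wrist","scene","top"):
    im,d,c=grab(n); np.savez(n+"4.npz",im=im,d=d,P=pts(d,c)); cv2.imwrite(f"pics/{n}4.png",im[...,::-1])
ims=[cv2.imread(f"pics/{n}4.png") for n in ("wrist","scene")]
cv2.imwrite("pics/c4.png",np.hstack([cv2.resize(ims[0],(400,300)),ims[1][0:300,160:560]]))
E
```

```text
t 10.08 p [0.5826 0.2317 0.3394] ang 99.57 w 17.8 F [ 0.49 -0.58 -0.86] q [ 0.26  0.52 -1.01  1.46  0.44  1.4  -0.59]
dp [ 0.236 -0.047 -0.02 ] yaw -0.105
```

View pics/c4.png

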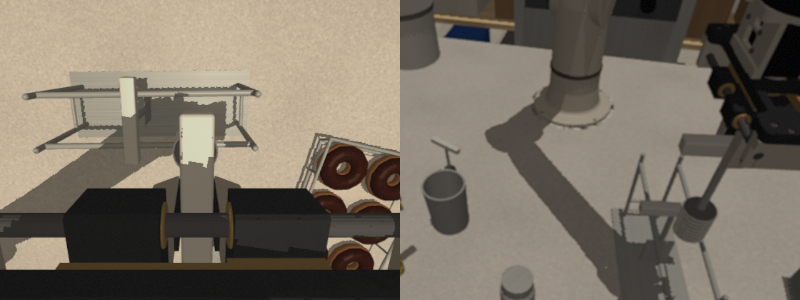

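```bash
python3 - <<'E'
from h import *
a=np.radians(10.2); ux=np.array([np.cos(a),np.sin(a)]); ut=np.array([-np.sin(a),np.cos(a)])
tcp=np.array(manip.get_state()['eef_pos']); print('tcp x t',tcp[:2]@ux,tcp[:2]@ut)
for n in ("wrist","scene","top"):
    z=np.load(n+"4.npz"); P,d,im=z['P'],z['d'],z['im']; ok=d>0
    X=P[...,:2]@ux; T=P[...,:2]@ut; Z=P[...,2]
    m=ok&(Z>.149)&(Z<.158)&(X>.39)&(X<.70)&(T>.08)&(T<.19)
    for c0 in (.098,.166):
        k=m&(abs(T-c0-.0015)<.009)
        if k.sum()>30: print(n,'rail t',T[k].mean().round(4),'slope',np.degrees(np.polyfit(X[k],T[k],1)[0]).round(2),'x',np.percentile(X[k],[1,99]).round(3),k.sum())
    k=ok&(Z>.164)&(Z<.177)&(abs(X-.53)<.02)&(T>.06)&(T<.2)
    if k.sum()>30: print(n,'scraper x',np.percentile(X[k],[2,98]).round(4),'t',np.percentile(T[k],[1,99]).round(4))
    k=ok&(Z>.362)&(Z<.377)&(abs(X-tcp[:2]@ux)<.025)&(abs(T-tcp[:2]@ut)<.08)&(im.min(-1)>70)
    if k.sum()>30: print(n,'bar x',np.percentile(X[k],[2,50,98]).round(4),'t',np.percentile(T[k],[1,50,99]).round(4),'Z',Z[k].mean().round(4),cv2.minAreaRect(P[k][:,:2].astype(np.float32)))
    for lo,hi in ((.21,.225),(.225,.24),(.24,.255)):
        k=ok&(Z>lo)&(Z<hi)&(abs(X-tcp[:2]@ux)<.045)&(abs(T-tcp[:2]@ut)<.045)
        if k.sum()>30:
            q=P[k][:,:2]; A=np.c_[2*q,np.ones(len(q))]; s=np.linalg.lstsq(A,(q**2).sum(1),rcond=None)[0]
            print(n,'head',lo,k.sum(),'x,t',(s[:2]@ux).round(4),(s[:2]@ut).round(4),'r',np.sqrt(s[2]+s[:2]@s[:2]).round(4))
    k=ok&(Z>.27)&(Z<.34)&(abs(X-tcp[:2]@ux)<.02)&(abs(T-tcp[:2]@ut)<.02)
    if k.sum()>30: print(n,'stem x/z t/z',np.polyfit(Z[k],X[k],1).round(3),np.polyfit(Z[k],T[k],1).round(3),k.sum())
E
```

```text
tcp x t 0.614382991922595 0.1255972670865896
wrist rail t 0.1018 slope 0.1 x [0.413 0.686] 1732
wrist rail t 0.1692 slope 0.03 x [0.413 0.685] 2530
wrist scraper x [0.5236 0.5416] t [0.0826 0.1897]
wrist bar x [0.6068 0.6154 0.6238] t [0.0946 0.1497 0.1799] Z 0.3675 ((0.5813705325126648, 0.24342218041419983), (0.018039274960756302, 0.0874565988779068), 9.547564506530762)
scene rail t 0.1013 slope -0.07 x [0.412 0.692] 689
scene rail t 0.1689 slope -0.08 x [0.412 0.692] 577
scene scraper x [0.5219 0.5405] t [0.0822 0.1443]
scene bar x [0.6068 0.6189 0.6239] t [0.0722 0.0948 0.1189] Z 0.368 ((0.586868941783905, 0.20303945243358612), (0.03127247095108032, 0.05171104893088341), 30.806489944458008)
scene head 0.21 211 x,t 0.6126 0.1257 r 0.0206
scene head 0.225 291 x,t 0.6127 0.126 r 0.0207
scene head 0.24 268 x,t 0.6129 0.1259 r 0.0208
scene stem x/z t/z [0.011 0.613] [0.005 0.123] 382
```

```bash
python3 - <<'E'
from h import *
# target x'=.613,t=.135
a=np.radians(10.2); p=.613*np.array([np.cos(a),np.sin(a)])+.135*np.array([-np.sin(a),np.cos(a)]); print(p)
go(*p,.34,100.2)
E
```

```text
[0.57940547 0.24141935]
t 10.23 p [0.5824 0.2324 0.3394] ang 99.63 w 17.5 F [-0.23  0.4  -2.35] q [ 0.26  0.52 -1.01  1.46  0.44  1.4  -0.59]
dp [ 0.313 -0.049 -0.02 ] yaw -0.095
```

Emit:
{"method": "carry_out", "body": {
  "increments": [
    {"dp": [0.15,-0.02,0],"yaw": -0.05},
    {"dp": [0.31,-0.05,0],"yaw": -0.1},
    {"dp": [0.31,-0.05,0.3],"yaw": -0.1},
    {"dp": [0.31,-0.05,0.7],"yaw": -0.1},
    {"dp": [0.31,-0.05,0.9],"yaw": -0.1},
    {"dp": [0.31,-0.05,0.9],"yaw": -0.1},
    {"dp": [0.31,-0.05,0.9],"yaw": -0.1},
    {"dp": [0.31,-0.05,0.9],"yaw": -0.1},
    {"dp": [0.31,-0.05,0.9],"yaw": -0.1},
    {"dp": [0.31,-0.05,0.9],"yaw": -0.1}
  ]
}}

```text
time_s: 11.07
eef_pos: [0.5795, 0.2419, 0.3127]
tool_rot: [0.0, 0.641, 0.768, 0.0]
force: [-0.4, 0.1, -1.4]
width: 0.196
```

Emit:
{"method": "carry_out", "body": {
  "increments": [
    {"dp": [0,0,0],"yaw": 0},
    {"dp": [0,0,0],"yaw": 0},
    {"dp": [0,0,0],"yaw": 0},
    {"dp": [0,0,0],"yaw": 0}
  ]
}}

```text
time_s: 11.4
eef_pos: [0.5793, 0.2418, 0.3124]
tool_rot: [0.0, 0.641, 0.768, 0.0]
force: [0.4, 0.9, -1.6]
width: 0.192
```

```bash
python3 - <<'E'
from h import *
go(.5794,.2414,.145,100.2)
im,d,c=grab("scene"); P=pts(d,c)
go(.5794,.2414,.145,100.2)
a=np.radians(10.2); ux=np.array([np.cos(a),np.sin(a)]); ut=np.array([-np.sin(a),np.cos(a)])
X=P[...,:2]@ux; T=P[...,:2]@ut; Z=P[...,2]
k=(d>0)&(Z>.19)&(Z<.225)&(abs(X-.613)<.045)&(abs(T-.135)<.045)
q=P[k][:,:2]; s=np.linalg.lstsq(np.c_[2*q,np.ones(len(q))],(q**2).sum(1),rcond=None)[0]; print(s[:2]@ux,s[:2]@ut,Z[k].min())
E
```

```text
t 11.4 p [0.5793 0.2418 0.3124] ang 100.27 w 17.6 F [ 0.39  0.92 -1.59] q [ 0.24  0.54 -1.    1.49  0.46  1.36 -0.61]
dp [-1.200e-02 -1.000e-03  5.579e+00] yaw 0.011
t 11.45 p [0.5793 0.2418 0.3123] ang 100.27 w 17.5 F [ 0.53 -0.04 -1.79] q [ 0.24  0.54 -1.    1.49  0.46  1.36 -0.61]
dp [-1.400e-02  1.000e-03  5.577e+00] yaw 0.012
0.6114290617881478 0.13608369428725958 0.19006261287821963
```

Emit:
{"method": "carry_out", "body": {
  "increments": [
    {"dp": [-0.03,0,0.3],"yaw": 0},
    {"dp": [-0.03,0,0.8],"yaw": 0},
    {"dp": [-0.03,0,1.4],"yaw": 0},
    {"dp": [-0.03,0,2.0],"yaw": 0},
    {"dp": [-0.03,0,2.6],"yaw": 0},
    {"dp": [-0.03,0,3.2],"yaw": 0},
    {"dp": [-0.03,0,3.7],"yaw": 0},
    {"dp": [-0.03,0,4.0],"yaw": 0},
    {"dp": [-0.03,0,4.0],"yaw": 0},
    {"dp": [-0.03,0,4.0],"yaw": 0}
  ]
}}

```text
time_s: 12.28
eef_pos: [0.5794, 0.241, 0.192]
tool_rot: [-0.0, 0.641, 0.768, -0.0]
force: [-0.3, -0.2, -1.3]
width: 0.187
```

```bash
python3 - <<'E'
from h import *
go(.5794,.2412,.145,100.2)
E
```

```text
t 12.28 p [0.5794 0.241  0.192 ] ang 100.28 w 17.2 F [-0.35 -0.2  -1.28] q [ 0.21  0.64 -0.93  1.63  0.55  1.15 -0.68]
dp [0.008 0.003 1.568] yaw 0.013
```

Emit:
{"method": "carry_out", "body": {
  "increments": [
    {"dp": [0,0,0.2],"yaw": 0},
    {"dp": [0,0,0.5],"yaw": 0},
    {"dp": [0,0,0.8],"yaw": 0},
    {"dp": [0,0,1.1],"yaw": 0},
    {"dp": [0,0,1.3],"yaw": 0},
    {"dp": [0,0,1.42],"yaw": 0},
    {"dp": [0,0,1.5],"yaw": 0},
    {"dp": [0,0,1.55],"yaw": 0},
    {"dp": [0,0,1.57],"yaw": 0},
    {"dp": [0,0,1.57],"yaw": 0}
  ]
}}

```text
time_s: 13.12
eef_pos: [0.5795, 0.2411, 0.1453]
tool_rot: [0.0, 0.641, 0.768, 0.0]
force: [0.1, 0.4, -1.6]
width: 0.192
```

```bash
python3 - <<'E'
from h import *
go(.5794,.2412,.145,100.2); print(manip.get_state()['wrist_torque'])
im,d,c=grab("scene"); P=pts(d,c); cv2.imwrite("pics/s5.png",cv2.resize(im[120:370,340:520,::-1],None,fx=2.4,fy=2.4))
go(.5794,.2412,.145,100.2)
E
```

```text
t 13.12 p [0.5795 0.2411 0.1453] ang 100.27 w 17.6 F [ 0.12  0.43 -1.62] q [ 0.19  0.69 -0.9   1.67  0.6   1.08 -0.71]
dp [ 0.005 -0.003  0.009] yaw 0.012
[-0.00636186 -0.1050912  -0.02058217]
t 13.17 p [0.5796 0.2411 0.1454] ang 100.27 w 17.6 F [ 0.19 -0.14 -1.83] q [ 0.19  0.69 -0.9   1.67  0.6   1.08 -0.71]
dp [ 0.006 -0.006  0.014] yaw 0.012
```

View pics/s5.png

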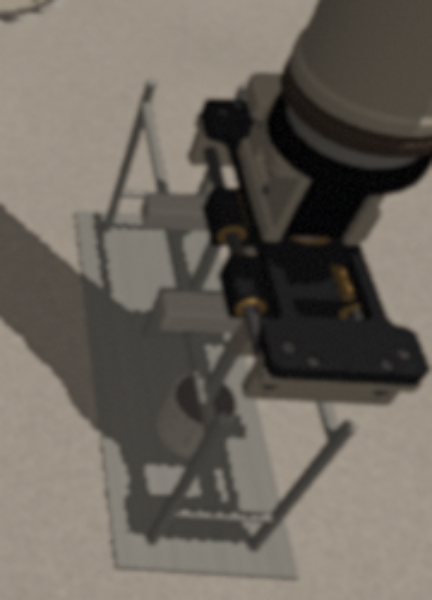

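The bar (190,310) lies above both rails with the head between them, clear of the scraper, but the gripper still carries the weight. I'll lower it in fine steps.

Emit:
{"method": "carry_out", "body": {
  "increments": [
    {"dp": [0,0,0.02],"yaw": 0},
    {"dp": [0,0,0.04],"yaw": 0},
    {"dp": [0,0,0.05],"yaw": 0},
    {"dp": [0,0,0.05],"yaw": 0},
    {"dp": [0,0,0.05],"yaw": 0}
  ]
}}

```text
time_s: 13.58
eef_pos: [0.5797, 0.241, 0.1442]
tool_rot: [0.0, 0.641, 0.768, 0.0]
force: [-0.6, -1.4, 3.2]
width: 0.193
```

Emit:
{"method": "carry_out", "body": {
  "increments": [
    {"dp": [0,0,0],"yaw": 0},
    {"dp": [0,0,0],"yaw": 0},
    {"dp": [0,0,0],"yaw": 0},
    {"dp": [0,0,0],"yaw": 0},
    {"dp": [0,0,0],"yaw": 0},
    {"dp": [0,0,0],"yaw": 0}
  ],
  "fingers": 42
}}

```text
time_s: 14.08
eef_pos: [0.5794, 0.2409, 0.1435]
tool_rot: [-0.0, 0.641, 0.768, -0.0]
force: [0.5, 1.2, 0.1]
width: 0.457
```

Emit:
{"method": "carry_out", "body": {
  "increments": [
    {"dp": [0,0,-0.2],"yaw": 0},
    {"dp": [0,0,-0.5],"yaw": 0},
    {"dp": [0,0,-0.9],"yaw": 0},
    {"dp": [0,0,-1.4],"yaw": 0},
    {"dp": [0,0,-2.1],"yaw": 0},
    {"dp": [0,0,-2.8],"yaw": 0},
    {"dp": [0,0,-3.5],"yaw": 0},
    {"dp": [0,0,-4.2],"yaw": 0},
    {"dp": [0,0,-4.6],"yaw": 0},
    {"dp": [0,0,-4.6],"yaw": 0}
  ]
}}

```text
time_s: 14.92
eef_pos: [0.5808, 0.2423, 0.2861]
tool_rot: [0.002, 0.641, 0.768, 0.003]
force: [0.4, 1.2, -0.1]
width: 0.457
```

Emit:
{"method": "carry_out", "body": {
  "increments": [
    {"dp": [-0.6,0,0],"yaw": 0},
    {"dp": [-1.6,0,0],"yaw": 0},
    {"dp": [-2.6,0,0],"yaw": 0},
    {"dp": [-3.6,0,0],"yaw": 0},
    {"dp": [-4.6,0,0],"yaw": 0},
    {"dp": [-5.4,0,0],"yaw": 0},
    {"dp": [-5.8,0,0],"yaw": 0},
    {"dp": [-6.0,0,0],"yaw": 0},
    {"dp": [-6.0,0,0],"yaw": 0},
    {"dp": [-6.0,0,0],"yaw": 0}
  ]
}}

```text
time_s: 15.75
eef_pos: [0.611, 0.0655, 0.2816]
tool_rot: [-0.001, 0.64, 0.768, 0.0]
force: [0.3, -0.2, 0.4]
width: 0.459
```

```bash
python3 - <<'E'
from h import *
a=np.radians(10.2); ux=np.array([np.cos(a),np.sin(a)]); ut=np.array([-np.sin(a),np.cos(a)])
go(.58,.24,.28,100)
for n in ("top","scene"):
    im,d,c=grab(n); P=pts(d,c); cv2.imwrite(f"pics/{n}6.png",im[...,::-1]); X=P[...,:2]@ux; T=P[...,:2]@ut; Z=P[...,2]; ok=d>0
    for nm,x0 in (('brush',.613),('scraper',.531)):
        k=ok&(Z>.166)&(Z<.178)&(abs(X-x0)<.025)&(T>.06)&(T<.21)
        if k.sum()>50: print(n,nm,k.sum(),'x',np.percentile(X[k],[2,98]).round(4),'t',np.percentile(T[k],[1,99]).round(4),'Z',np.median(Z[k]).round(4),cv2.minAreaRect(P[k][:,:2].astype(np.float32))[2])
    for c0 in (.1,.168):
        k=ok&(Z>.149)&(Z<.158)&(X>.41)&(X<.68)&(abs(T-c0)<.009); print(n,'rail',T[k].mean().round(4))
    for nm,x,y,h,r in (('cup',.481,-.18,.11,.06),('shaker',.652,.007,.12,.05)):
        k=ok&(abs(Z-h)<.006)&(np.hypot(P[...,0]-x,P[...,1]-y)<r); print(n,nm,k.sum(),cv2.minEnclosingCircle(P[k][:,:2].astype(np.float32)) if k.sum() else '')
i=[cv2.imread(f"pics/{n}6.png") for n in ("top","scene")]
cv2.imwrite("pics/c6.png",np.hstack([i[0][120:420,60:460],i[1][80:380,160:560]]))
E
```

```text
t 15.75 p [0.611  0.0655 0.2816] ang 100.36 w 42.1 F [ 0.29 -0.23  0.4 ] q [ 0.54  0.53 -0.99  1.57  0.46  1.29 -0.33]
dp [5.907 0.029 0.059] yaw 0.061
top brush 553 x [0.6033 0.6208] t [0.0781 0.1859] Z 0.1724 10.087785720825195
top scraper 575 x [0.5211 0.5394] t [0.0797 0.1879] Z 0.1722 9.218931198120117
top rail 0.0991
top rail 0.1668
top cup 0 
top shaker 0 
scene brush 1001 x [0.6052 0.6225] t [0.0808 0.1886] Z 0.1733 10.223847389221191
scene scraper 803 x [0.5228 0.5415] t [0.0826 0.1902] Z 0.1734 8.987188339233398
scene rail 0.1014
scene rail 0.169
scene cup 401 ((0.4829000234603882, -0.1769532710313797), 0.043384354561567307)
scene shaker 778 ((0.6556084752082825, 0.00964735634624958), 0.025248121470212936)
```

View pics/c6.png

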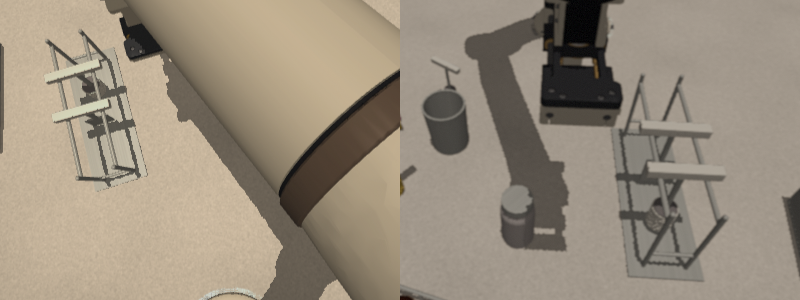

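The brush bar rests across both rails next to the scraper, with the head hanging between them. It is centred to within 1 mm and square to within 0.2°. The cup (445,120) and shaker (517,217) have not moved.

```bash
python3 -c "
from h import *
manip.sign_off()"
```

```text
the job is handed in; nothing more can be done
```

I gripped the white brush by its cross handle and gave the cup two full strokes. Each time the foot came up to about 84 mm and went back down until it pressed on the cup floor (3 N, then 9 N). I then lifted the brush out, lowered it onto the rack and let go only once the force reading showed the rails were carrying it. I handed in at about 16 s.

**Last checks, from the top and scene cameras:**
- **Brush on the rack:** the handle rests on both rails with its top at 173 mm. It is within about 1 mm of centre and 0.2° of square, with the head hanging between the rails.
- **Scraper:** it has not moved, and there is about 64 mm between the two handles.
- **Cup:** the scene camera shows it within 1 mm of where it stood after the brush was lifted out. That is 2–3 mm from my first top-camera measurement, but the two cameras differ by about that much throughout.
- **Shaker:** the scene camera puts it 4 mm from the first top-camera estimate. Nothing went near it, so I take this as camera difference too.

**Not confirmed:** the arm blocked the top camera's view of the cup and shaker at the end, so only the scene camera checked those two.

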